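# Put leftover pipe fittings back in their stock bins

## Robot

A 6-joint arm with a two-finger parallel gripper is mounted at the origin on the work surface. World frame = base frame: x ahead of the robot, y to its left, z up, the work surface at z = 0. Lengths are in m, angles in rad, forces in N, time in s.
With the tool pointing down it reaches from about 0.25 to 0.775 m from the base axis. Payload 4 kg.
Tool frame: the origin (TCP) lies on the centre line of the jaws, within the pads' length; the fingertips stand 25 mm ahead of it and the grasp point (between the pads) lies 6 mm ahead of it; z points along the fingers, y is the line along which they close (so a half turn about z gives the same grasp; the last joint's range is limited). The gripper opens to 94 mm and grips with 3 to 60 N. Pads are 16 mm wide; open, the fingers measure 119 mm over their backs; the gripper's body (75 mm by 177 mm) begins 78 mm behind the grasp point.
Start: joints at [1.2, 0.087, 1.371, -0, 1.684, -0.103], TCP at [0.146, 0.53, 0.196] pointing down, gripper open.
Joint ranges: [-3.1, 3.1], [-0.76, 2.03], [0.27, 2.55], [-1.08, 4.22], [0.17, 2.65], [-2.57, 2.57]. Speed limits (rad/s): [2.79, 2.79, 3.14, 3.14, 3.14, 3.14].

## Interface

Orientations are given as [roll, pitch, yaw] about the fixed x, y, z axes, in that order (R = Rz(yaw) Ry(pitch) Rx(roll)).
In Python, from bench import sensors, optics, ticket gives the robot as it stands.
- The arm moves only by the tool send_rows, never from a script. Its argument "rows" is a list of rows, each a list of 6 numbers: the shift along the world's x, y, z in mm, then the turn, a rotation vector about the world's x, y, z in rad. In form: [[x, y, z, wx, wy, wz], ...]. A call has 1 to 8 rows; each row shifts and turns the commanded pose from where the row before left it; what a row does not reach is not made up. A row lasts 1/12 s, in which the tool goes at most 41.7 mm and 7.16 degrees, less where a joint would pass 70% of its speed; a pose out of reach is approached as far as the arm can. A call is refused whole if a number of a shift passes 41.7 or a number of a turn 0.125, either way. A call with a gripper value outside its range is refused whole. "grip" is the finger opening in mm, from 0 to 94, set as the call begins (left out, the last holds). The fingers move at their own pace and stop on an object; the grip force is fixed at half the most. Time passes only in rows, so rows that do not move let the fingers close. It gives the time, the measured TCP pose, the force, the opening and the grip force at its end, in the units of the state.
- sensors.get_obs(): the state, without advancing time (a new reading comes with each control period).
- optics.snapshot(name): name is "scene" or "top"; returns the picture (384x512x3 uint8, red, green, blue); there is no depth.
- optics.camera_model(name): a dict with "vertical_fov" (degrees; the focal length in pixels is half the picture's height over the tangent of half this angle, whatever the lens; pixels are square), "cx", "cy" (the principal point, pixels), "R" (3x3) and "t" (3): a world point X has camera coordinates R X + t. Camera axes: x right, y down, z forward; pixel columns grow to the right and rows downward; lengths in m; the calibration is good to about 2 mm. A picture is of the moment at which its call begins. camera_model takes no time and is no camera call.
- ticket.close_job(): hands the job in; it is judged then, once.
The state is a dict: "time": time; "joint_positions": joint angles; "qvel": joint speeds; "joint_torque": joint torques, N m; "tool_pos": TCP position; "ee_rot": TCP orientation; "wrist_force": force on the tool from outside, world axes, zero at the start; "wrist_torque": the same for the moment, N m; "width": finger opening in m; "finger_force": force on a finger pad.
Only numpy, scipy, OpenCV 4.12 (cv2) and the standard library are available. Lean on these libraries where they do the work, as an engineer would, in place of code of your own. Each camera call takes 0.05 s, during which the arm holds its last target. There are 200 camera calls.

## Task

Put the five loose pipe fittings on the bench top away in the blue stock bins, each in the bin that already holds its own kind: elbows with the elbows, tees with the tees, the straight coupling with the couplings. Lower them in rather than dropping them, and leave every one down on its bin's floor, not piled on another or sticking up above the side walls, so that the bins can be stacked again. Leave the spray can and the roll of tape where they stand.

Things in the scene. Friction and masses are not known exactly. Their poses are not given: they have to be found in the camera images.
- elbow_a: Loose grey iron 90-degree pipe elbow (two alike) lying flat. Origin where its arm axes cross, 18 mm over the bench; round arms along its +x and +y, 31 mm across, 33 mm from origin to open face, 36 mm band on the last 12 mm; z up, height 36 mm. Rounded heel (radius 18 mm about the origin): 51 mm from heel to face, a firm pinch along x near x = 8, y = 3 mm. 0.17 kg.
- elbow_b: Loose grey iron 90-degree pipe elbow (two alike) lying flat. Origin where its arm axes cross, 18 mm over the bench; round arms along its +x and +y, 31 mm across, 33 mm from origin to open face, 36 mm band on the last 12 mm; z up, height 36 mm. Rounded heel (radius 18 mm about the origin): 51 mm from heel to face, a firm pinch along x near x = 8, y = 3 mm. 0.17 kg.
- tee_a: Loose grey iron pipe tee (two alike) lying flat. Origin where its axes cross, 18 mm over the bench; run along its y, 33 mm each way; branch along +x, open face at 33 mm; z up. Round, 31 mm across, 36 mm bands on the last 12 mm of each arm; height 36 mm. Plain back at x = -15.5 mm: 48.5 mm from back to branch face, a firm pinch along x near x = 9, y = 0. 0.23 kg.
- tee_b: Loose grey iron pipe tee (two alike) lying flat. Origin where its axes cross, 18 mm over the bench; run along its y, 33 mm each way; branch along +x, open face at 33 mm; z up. Round, 31 mm across, 36 mm bands on the last 12 mm of each arm; height 36 mm. Plain back at x = -15.5 mm: 48.5 mm from back to branch face, a firm pinch along x near x = 9, y = 0. 0.23 kg.
- coupling: A loose galvanised-iron straight pipe coupling (a plain grey tube, ring-shaped from above), standing on end on the bench. 39 mm high, 36 mm across the bands at its two ends, 33.6 mm at its waist. Take it by the outside. Origin at its middle, 19.5 mm above the bench; z along its axis. About 0.12 kg. It goes to the coupling bin.
- elbow_bin: Fixed blue bin with two loose elbows (lying flat) as stock behind x = +25 mm; the front part is free, room for two fittings at y = +39 and -39 mm. Three alike bins side by side, in any order. 180 mm deep (x, away from robot), 170 mm wide (y), walls and floor 4 mm; sides and back 50 mm high, front (-x) 34 mm. Origin at the underside's centre, z up, yaw within 0.1 rad of the world's.
- tee_bin: Fixed blue bin with two loose tees (lying flat) as stock behind x = +25 mm; the front part is free, room for two fittings at y = +39 and -39 mm. Three alike bins side by side, in any order. 180 mm deep (x, away from robot), 170 mm wide (y), walls and floor 4 mm; sides and back 50 mm high, front (-x) 34 mm. Origin at the underside's centre, z up, yaw within 0.1 rad of the world's.
- coupling_bin: Fixed blue bin with two loose couplings (standing on end) as stock behind x = +25 mm; the front part is free, room for two fittings at y = +39 and -39 mm. Three alike bins side by side, in any order. 180 mm deep (x, away from robot), 170 mm wide (y), walls and floor 4 mm; sides and back 50 mm high, front (-x) 34 mm. Origin at the underside's centre, z up, yaw within 0.1 rad of the world's.
- spray_can: Bystander: a blue and yellow spray can, 66 mm across and about 195 mm tall, standing on the bench at the right (-y) of the bins. Origin at the centre of its underside. Leave it alone.
- tape_roll: Bystander: a roll of yellow tape, 100 mm across and 48 mm high, lying flat on the bench at the left (+y) of the bins. Origin at the centre of its underside. Leave it alone.

How it is judged:
By the outcome, as a careful person would: the job done as asked, in the order asked, and still so for the second after the job is handed in, with the robot touching nothing.
It also fails if it takes over 104 s, if anything falls off the work surface, if the arm or the gripper's body presses on something with over 40 N, if the wrist force passes 120 N, or if a joint passes its speed limit or range.

## Working session

There is one attempt and no reset: what is moved stays moved. The work goes in short steps, Python scripts to look and compute and a tool call to move; the robot and the scene stay as the last step left them, time stands still between calls to the robot, and variables do not carry over. Pictures are saved under pics/ and viewed, at most 14 in all, crops included, and the job is handed in when it is done.

Besides the shell and the picture viewer there is one more tool, called after "Emit:" as name([rows], argument=value, ...), one row to a line, values as JSON. send_rows: Moves the arm, as the interface text tells. Its arguments: {"type":"object","properties":{"rows":{"type":"array"},"grip":{"type":"number"}},"required":["rows"]}

```bash
mkdir -p pics; python3 - <<'E'
from bench import sensors, optics
import cv2
for n in ("scene","top"):
    im=optics.snapshot(n); cv2.imwrite(f"pics/{n}0.png",cv2.resize(im[:,:,::-1],None,fx=1.5,fy=1.5,interpolation=cv2.INTER_CUBIC)); cv2.imwrite(f"{n}0_raw.png",im[:,:,::-1])
    print(n,optics.camera_model(n))
print(sensors.get_obs())
E
```

```text
scene {'vertical_fov': 53.344835464326295, 'cx': 259.5224449444243, 'cy': 193.21508032548675, 'R': array([[ 0.70678722,  0.70738728, -0.00742078],
       [ 0.47108961, -0.47846385, -0.74104448],
       [-0.52775601,  0.52026492, -0.67141493]]), 't': array([-0.39819265, -0.23203274,  1.30676893])}
top {'vertical_fov': 57.03188543309281, 'cx': 250.31405741663517, 'cy': 195.28345926048462, 'R': array([[-0.02440449, -0.99960853, -0.01368216],
       [-0.98546006,  0.02635653, -0.16785056],
       [ 0.16814547,  0.00938691, -0.9857175 ]]), 't': array([0.03960136, 0.54897246, 1.07320581])}
{'time': 0.1, 'joint_positions': array([ 1.19990162e+00,  8.78573133e-02,  1.37206708e+00,  2.50860207e-05,
        1.68359614e+00, -1.03082515e-01]), 'qvel': array([-0.00064474,  0.00134305, -0.00507394, -0.00073709,  0.00154625,
       -0.00091244]), 'joint_torque': array([ 2.12256004e-03, -3.41250944e+01, -3.03302336e+01,  7.20359688e-02,
        3.03467258e-02, -9.01998783e-05]), 'tool_pos': array([0.14534608, 0.52992778, 0.19445252]), 'ee_rot': array([-3.13967758e+00, -2.23177557e-04,  2.87378304e+00]), 'wrist_force': array([-0.50066417,  0.07598699, -1.6149193 ]), 'wrist_torque': array([-0.03061698,  0.04494588,  0.01806166]), 'finger_force': 0.0, 'width': 0.0942593284303407}
```

View pics/top0.png

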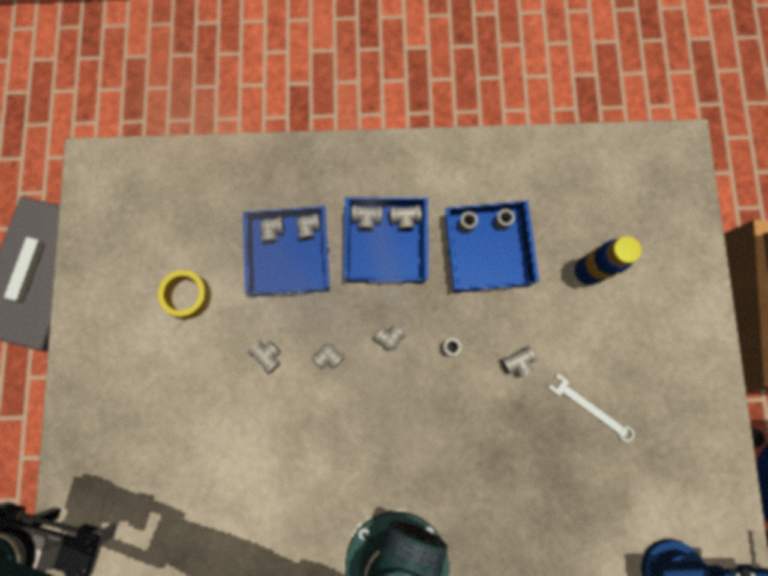

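View pics/scene0.png

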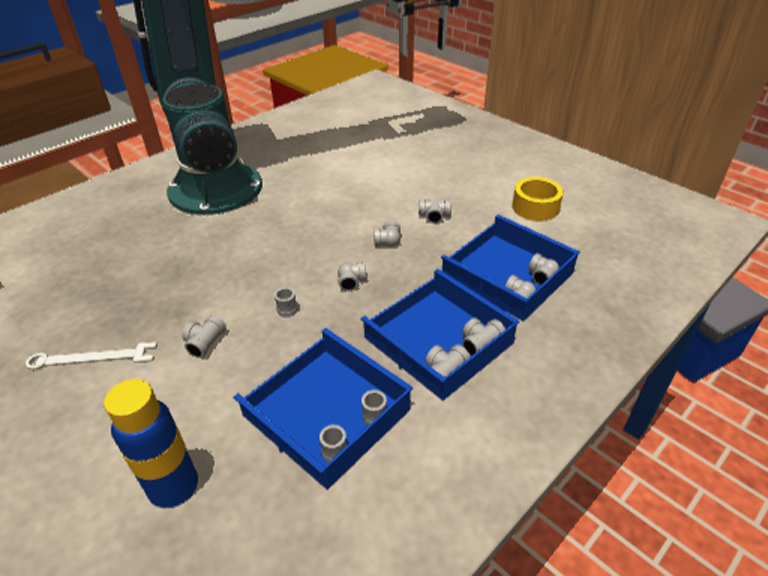

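The top view shows, left to right, the elbow bin (285,252), tee bin (386,240) and coupling bin (490,246). The loose parts at 1.5x scale are a tee (264,355), elbows (327,355) and (388,337), the coupling (451,346) and a tee (519,360). Next I'll measure them.

```bash
cat > h.py <<'E'
import numpy as np, cv2
from bench import optics
def cam(n):
    m=optics.camera_model(n); f=192/np.tan(np.radians(m["vertical_fov"])/2)
    return f,m["cx"],m["cy"],np.array(m["R"]),np.array(m["t"])
def ray(n,u,v,z):
    f,cx,cy,R,t=cam(n); d=R.T@np.array([(u-cx)/f,(v-cy)/f,1]); c=-R.T@t
    return c+d*(z-c[2])/d[2]
def proj(n,X):
    f,cx,cy,R,t=cam(n); p=R@np.asarray(X,float)+t
    return np.array([cx+f*p[0]/p[2],cy+f*p[1]/p[2]])
E
python3 - <<'E'
from h import *
im=cv2.imread("top0_raw.png"); hsv=cv2.cvtColor(im,cv2.COLOR_BGR2HSV)
# bins
b=cv2.inRange(hsv,(105,120,40),(130,255,255)); b[:, 372:]=0; b[:120]=0; b[210:]=0
cs,_=cv2.findContours(b,cv2.RETR_EXTERNAL,cv2.CHAIN_APPROX_NONE)
for c in cs:
    if cv2.contourArea(c)<500: continue
    q=cv2.approxPolyDP(cv2.convexHull(c),5,True)[:,0]
    print("bin",[(p.tolist(),np.round(ray("top",*p,.05)[:2],4).tolist()) for p in q])
y=cv2.inRange(hsv,(20,120,80),(35,255,255)); y[:,:100]=y[:,:100]; y[:, 150:]=0
c=max(cv2.findContours(y,cv2.RETR_EXTERNAL,cv2.CHAIN_APPROX_NONE)[0],key=cv2.contourArea)
(u,v),r=cv2.minEnclosingCircle(c); print("tape",u,v,r,ray("top",u,v,.03),ray("top",u+r,v,.048)-ray("top",u-r,v,.048))
# crop loose
x0,y0,x1,y1=155,205,367,260
k=cv2.resize(im[y0:y1,x0:x1],None,fx=3.75,fy=3.75,interpolation=cv2.INTER_LANCZOS4)
k=cv2.convertScaleAbs(k,alpha=1.2)
g=cv2.cvtColor(im,cv2.COLOR_BGR2GRAY)[y0:y1,x0:x1]; s=hsv[y0:y1,x0:x1,1]
k2=cv2.resize(np.hstack([s*3]),None,fx=3.75,fy=3.75,interpolation=cv2.INTER_NEAREST)
ims=cv2.imread("scene0_raw.png")[120:245,115:310]
k3=cv2.resize(ims,None,fx=795/195*0.78,fy=795/195*0.78,interpolation=cv2.INTER_CUBIC)
o=np.zeros((600,800,3),np.uint8); o[:k.shape[0],:k.shape[1]]=k[:,:800]; 
k4=cv2.resize(k3,None,fx=1,fy=1); h=min(600-k.shape[0],k4.shape[0]); o[k.shape[0]:k.shape[0]+h,:k4.shape[1]]=k4[:h,:800]
cv2.imwrite("pics/crop1.png",o)
print(np.percentile(s,[5,25,50,75]),np.percentile(g,[5,50,95]))
E
```

```text
bin [([215, 139], [0.7379, 0.1358]), ([218, 190], [0.569, 0.1276]), ([170, 194], [0.5602, 0.2801]), ([170, 147], [0.7151, 0.2822])]
bin [([350, 135], [0.7387, -0.3023]), ([358, 185], [0.5731, -0.3157]), ([303, 193], [0.5521, -0.1409]), ([298, 139], [0.7301, -0.1335])]
bin [([232, 132], [0.7601, 0.0801]), ([284, 134], [0.7484, -0.0889]), ([282, 186], [0.5764, -0.0756]), ([230, 185], [0.5841, 0.0893])]
tape 121.9117660522461 195.5 17.09564781188965 [0.56303954 0.44072868 0.03      ] [-0.00292187 -0.10928269  0.        ]
[38. 55. 58. 59.] [126. 145. 160.]
```

View pics/crop1.png

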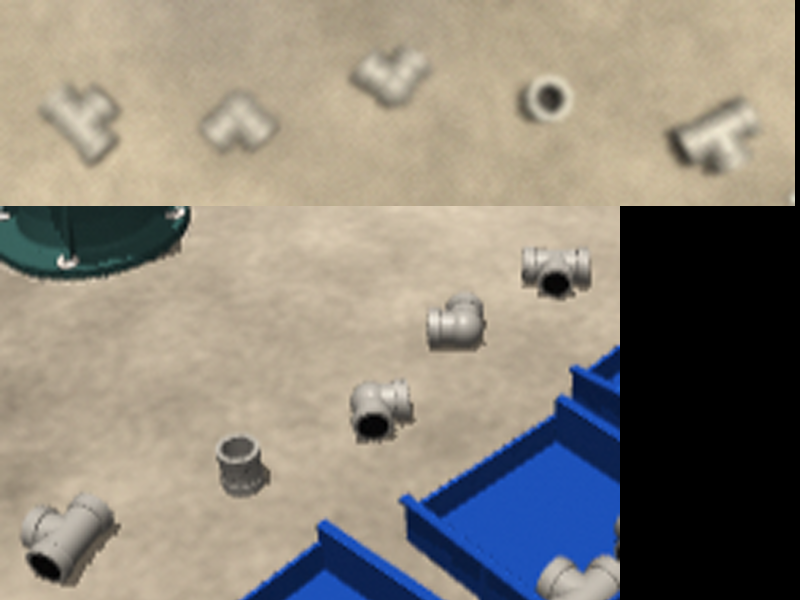

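The crop gives the shapes: the left tee's branch points up and right, the left elbow opens downward, the second elbow opens upward, and the right tee's branch points down. Next I'll get numeric poses from saturation masks and moments.

```bash
cat > m.py <<'E'
from h import *
def patch(n,im,X,z=.018,half=.055,s=.0005):
    """bird's-eye patch on plane z around world XY; rows=+x up, cols=+y left"""
    N=int(2*half/s); i,j=np.mgrid[0:N,0:N]
    xs=X[0]+half-(i+.5)*s; ys=X[1]+half-(j+.5)*s
    f,cx,cy,R,t=cam(n); P=np.stack([xs,ys,np.full_like(xs,z)],-1)@R.T+t
    return cv2.remap(im,(cx+f*P[...,0]/P[...,2]).astype(np.float32),(cy+f*P[...,1]/P[...,2]).astype(np.float32),cv2.INTER_CUBIC),xs,ys
def measure(n,im,X,kind,z=.018):
    p,xs,ys=patch(n,im,X,z); p=p.astype(float)
    d=(p[...,2]-p[...,0])/(p.sum(-1)/3+1)   # colour cast: bench warm, iron neutral
    bg=np.median(d); m=(d<bg*0.6).astype(np.uint8)
    nl,l,st,c=cv2.connectedComponentsWithStats(m); k=1+np.argmax(st[1:,4]); m=l==k
    cs,_=cv2.findContours(m.astype(np.uint8),cv2.RETR_EXTERNAL,cv2.CHAIN_APPROX_NONE)
    mm=np.zeros(m.shape,np.uint8); cv2.drawContours(mm,cs,-1,1,-1); m=mm>0
    P=np.stack([xs[m],ys[m]],-1); c=P.mean(0); Q=P-c
    w,V=np.linalg.eigh(Q.T@Q/len(Q)); out=dict(area=m.sum()*.25,c=c.round(4),sd=(np.sqrt(w)*1000).round(1))
    ext=np.ptp(Q@V,axis=0)*1000; out["ext"]=ext.round(1)
    a=V[:,0]  # short axis: branch (tee) / diagonal (elbow)
    s=np.sum((Q@a)**3); a=a*np.sign(s) if kind=="tee" else a
    out["skew"]=round(float(np.mean((Q@a)**3)**1)*1e9,0); out["dir"]=round(float(np.degrees(np.arctan2(a[1],a[0]))),1)
    return out,p,m
E
python3 - <<'E'
from m import *
im={n:cv2.imread(n+"0_raw.png") for n in("top","scene")}
G=[("tee",264,355),("elbow",327,355),("elbow",388,337),("coup",451,346),("tee",519,360)]
rows=[]
for k,u,v in G:
    X=ray("top",u/1.5,v/1.5,.018)[:2]; r=[]
    for n in im:
        o,p,m=measure(n,im[n],X,k); print(k,n,o)
        q=np.clip(p,0,255).astype(np.uint8).copy(); cs,_=cv2.findContours(m.astype(np.uint8),0,1); cv2.drawContours(q,cs,-1,(0,0,255),1); r.append(q[30:-30,30:-30])
    rows.append(np.vstack(r))
cv2.imwrite("pics/m1.png",np.hstack(rows))
E
```

```text
tee top {'area': np.float64(514.75), 'c': array([0.4284, 0.263 ]), 'sd': array([ 7.6, 10.1]), 'ext': array([38.5, 40.2]), 'skew': 227.0, 'dir': 56.4}
tee scene {'area': np.float64(4030.25), 'c': array([0.429 , 0.2676]), 'sd': array([17.6, 19.7]), 'ext': array([68.3, 86.2]), 'skew': 446.0, 'dir': -144.2}
elbow top {'area': np.float64(23.25), 'c': array([0.4235, 0.1406]), 'sd': array([1.3, 2.5]), 'ext': array([5.5, 8.4]), 'skew': -0.0, 'dir': -50.4}
elbow scene {'area': np.float64(3211.75), 'c': array([0.4212, 0.1368]), 'sd': array([12.9, 20.8]), 'ext': array([55.2, 85.3]), 'skew': 156.0, 'dir': -148.8}
elbow top {'area': np.float64(183.25), 'c': array([0.4622, 0.015 ]), 'sd': array([3.5, 5. ]), 'ext': array([16.2, 19.3]), 'skew': -3.0, 'dir': 149.2}
elbow scene {'area': np.float64(2968.25), 'c': array([0.4617, 0.0019]), 'sd': array([12.7, 19.7]), 'ext': array([54.3, 82.5]), 'skew': 57.0, 'dir': -145.7}
coup top {'area': np.float64(599.0), 'c': array([ 0.4336, -0.1293]), 'sd': array([9. , 9.5]), 'ext': array([36.7, 35.5]), 'skew': 134.0, 'dir': -103.1}
coup scene {'area': np.float64(2188.75), 'c': array([ 0.4327, -0.1262]), 'sd': array([ 9. , 19.7]), 'ext': array([35. , 73.5]), 'skew': -5.0, 'dir': -119.7}
tee top {'area': np.float64(1533.0), 'c': array([ 0.3998, -0.2753]), 'sd': array([10.3, 15.4]), 'ext': array([45.4, 66. ]), 'skew': 616.0, 'dir': -153.5}
tee scene {'area': np.float64(3758.75), 'c': array([ 0.3986, -0.2701]), 'sd': array([16.2, 20.8]), 'ext': array([69. , 90.5]), 'skew': 1284.0, 'dir': -142.9}
```

View pics/m1.png

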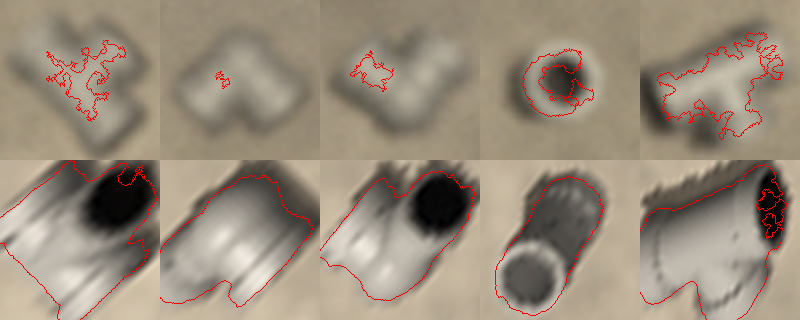

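```bash
python3 - <<'E'
s=open("m.py").read()
s=s.replace("bg=np.median(d); m=(d<bg*0.6).astype(np.uint8)","""d=cv2.GaussianBlur(d,(0,0),3 if n=="top" else 1); bg=np.median(np.r_[d[:12].ravel(),d[-12:].ravel()])
    lo=np.percentile(d,4); m=(d<(bg+lo)/2 if n=="top" else d<bg*.7).astype(np.uint8)""")
open("m.py","w").write(s)
E
cat > r.py <<'E'
from m import *
im={n:cv2.imread(n+"0_raw.png") for n in("top","scene")}
G=[("tee",264,355),("elbow",327,355),("elbow",388,337),("coup",451,346),("tee",519,360)]
rows=[]
for k,u,v in G:
    X=ray("top",u/1.5,v/1.5,.018)[:2]; r=[]
    o,p,m=measure("top",im["top"],X,k); print(k,{a:(b.tolist() if hasattr(b,'tolist') else b) for a,b in o.items()})
    q=np.clip(p,0,255).astype(np.uint8).copy(); cs,_=cv2.findContours(m.astype(np.uint8),0,1); cv2.drawContours(q,cs,-1,(0,0,255),1); r.append(q[20:-20,20:-20])
    # scene: dark openings
    p,xs,ys=patch("scene",im["scene"],X); q=p.copy(); g=cv2.cvtColor(p,cv2.COLOR_BGR2GRAY)
    mk=(g<45).astype(np.uint8); nl,l,st,c=cv2.connectedComponentsWithStats(mk)
    for i in range(1,nl):
        if st[i,4]>200: 
            print("   dark",st[i,4]*.25,xs[l==i].mean().round(4),ys[l==i].mean().round(4)); q[cv2.Canny((l==i).astype(np.uint8)*255,50,100)>0]=(0,0,255)
    r.append(q[20:-20,20:-20])
    rows.append(np.vstack(r))
cv2.imwrite("pics/m2.png",cv2.resize(np.hstack(rows),(800,320)))
E
python3 r.py
```

```text
tee {'area': 2503.25, 'c': [0.4283, 0.2653], 'sd': [12.2, 17.7], 'ext': [50.0, 69.1], 'skew': 593.0, 'dir': -43.8}
   dark 752.75 0.4476 0.2464
elbow {'area': 1969.75, 'c': [0.4222, 0.1317], 'sd': [11.3, 14.7], 'ext': [47.8, 62.6], 'skew': -355.0, 'dir': -175.9}
elbow {'area': 2100.75, 'c': [0.4599, -0.0006], 'sd': [11.5, 15.6], 'ext': [50.0, 66.3], 'skew': 331.0, 'dir': -170.6}
   dark 606.75 0.4767 -0.0189
coup {'area': 1348.75, 'c': [0.4351, -0.1325], 'sd': [9.9, 10.8], 'ext': [39.5, 43.3], 'skew': 6.0, 'dir': -157.9}
tee {'area': 2715.25, 'c': [0.3997, -0.276], 'sd': [12.8, 18.4], 'ext': [51.1, 72.6], 'skew': 731.0, 'dir': -155.4}
   dark 355.5 0.4195 -0.2997
```

View pics/m2.png

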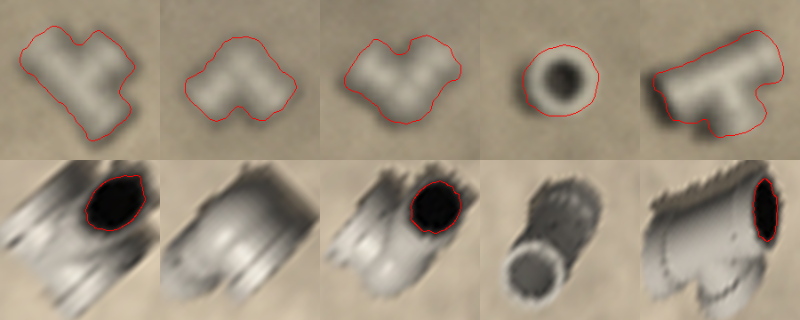

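The measured silhouettes match the given sizes: tees about 50x69, elbows about 48–50x63–66. The dark bore centres agree with the fitted origins to within about 2–4 mm. The bin masks came out too tight, so I'll refine those.

```bash
cat > b.py <<'E'
from m import *
im=cv2.imread("top0_raw.png"); out=[]
for nm,X in (("elbow",(.65,.205)),("tee",(.668,0)),("coup",(.65,-.222))):
    p,xs,ys=patch("top",im,X,.05,.125,.0008); q=cv2.GaussianBlur(p.astype(np.float32),(0,0),1.5)
    m=((q[...,0]-q[...,2])>10).astype(np.uint8); m=cv2.morphologyEx(m,cv2.MORPH_CLOSE,np.ones((15,15)))
    c=max(cv2.findContours(m,0,1)[0],key=cv2.contourArea); r=cv2.minAreaRect(c); box=cv2.boxPoints(r)
    W=np.array([[X[0]+.125-(v+.5)*.0008,X[1]+.125-(u+.5)*.0008] for u,v in box]); 
    ce=W.mean(0); e=W-np.roll(W,1,0); a=[np.degrees(np.arctan2(*d[::-1]))%90 for d in e]
    print(nm,ce.round(4),"sides",np.linalg.norm(e,axis=1).round(4)[:2],"yaw",round((a[0]+45)%90-45,2))
    qq=p.copy(); cv2.polylines(qq,[np.int32(box)],True,(0,0,255),1); cv2.drawContours(qq,[c],-1,(0,255,0),1); out.append(cv2.resize(qq,(266,266)))
s=cv2.imread("scene0_raw.png")[138:330,150:395]
a=np.hstack(out); b=cv2.resize(s,None,fx=1.7,fy=1.7,interpolation=cv2.INTER_CUBIC); o=np.zeros((600,798,3),np.uint8); o[:266]=a; o[266:266+b.shape[0],:b.shape[1]]=b[:334]
cv2.imwrite("pics/bins.png",o)
E
python3 b.py
```

```text
elbow [0.6473 0.2163] sides [0.1894 0.183 ] yaw 3.04
tee [0.6669 0.0015] sides [0.1845 0.1899] yaw -2.1
coup [ 0.6458 -0.2221] sides [0.1889 0.1867] yaw 3.39
```

View pics/bins.png

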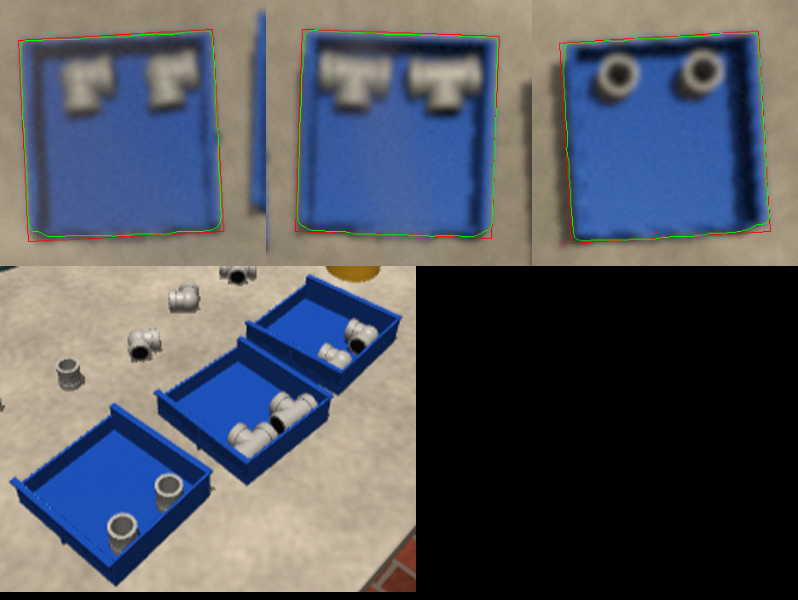

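```bash
python3 - <<'E'
from m import *
S={"coup":[(157,264.5),(215.9,219.8),(274,258)],"tee":[(241.2,211.5),(291.2,180.4),(344.7,214.5)],"elbow":[(295.3,170.4),(332.4,143.3),(385.9,168.6)]}
for k,v in S.items():
    P=np.array([ray("scene",*p,.05)[:2] for p in v]); d=P[2]-P[1]; w=P[1]-P[0]
    print(k,P.round(4).tolist(),"centre",((P[0]+P[2])/2).round(4),"depth,w",np.linalg.norm(d).round(4),np.linalg.norm(w).round(4),"yaw",np.degrees([np.arctan2(d[1],d[0]),np.arctan2(-w[0],w[1])]).round(1))
E
```

```text
coup [[0.5718, -0.3143], [0.5603, -0.1421], [0.7358, -0.1279]] centre [ 0.6538 -0.2211] depth,w 0.1761 0.1725 yaw [4.6 3.9]
tee [[0.5825, -0.0812], [0.5915, 0.0906], [0.7662, 0.0857]] centre [0.6744 0.0022] depth,w 0.1748 0.172 yaw [-1.6 -3. ]
elbow [[0.5715, 0.1299], [0.5656, 0.3036], [0.7424, 0.3088]] centre [0.6569 0.2194] depth,w 0.1769 0.1738 yaw [1.7 1.9]
```

Emit:
send_rows([
  [17,-16,-4,0,0,-0.122],
  [17,-16,-4,0,0,-0.122],
  [17,-16,-4,0,0,-0.122],
  [17,-16,-4,0,0,-0.122],
  [17,-16,-4,0,0,-0.122],
  [17,-16,-4,0,0,-0.122],
  [17,-16,-4,0,0,-0.122],
  [17,-16,-4,0,0,-0.122],
], grip=94)

```text
time: 0.77
tool_pos: [0.282, 0.4013, 0.1628]
ee_rot: [-3.141, 0.001, 1.892]
wrist_force: [0.5, 0.5, 0.5]
width: 0.0941
finger_force: 0.0
```

Emit:
send_rows([
  [17,-16,-4,0,0,-0.122],
  [17,-16,-4,0,0,-0.122],
  [17,-16,-4,0,0,-0.122],
  [17,-16,-4,0,0,-0.122],
  [17,-16,-4,0,0,-0.122],
  [17,-16,-4,0,0,-0.122],
  [17,-16,-4,0,0,-0.122],
  [14,-11,-4,0,0,-0.122],
])

```text
time: 1.43
tool_pos: [0.4153, 0.2778, 0.1308]
ee_rot: [3.141, 0.001, 0.915]
wrist_force: [0.1, 0.7, 0.1]
width: 0.094
finger_force: 0.0
```

Emit:
send_rows([
  [8,-7.5,0,0,0,-0.055],
  [8,-7.5,0,0,0,-0.055],
  [0,0,-25,0,0,0],
  [0,0,-25,0,0,0],
  [0,0,-25,0,0,0],
  [0,0,-16,0,0,0],
  [0,0,-8,0,0,0],
  [0,0,0,0,0,0],
])

```text
time: 2.1
tool_pos: [0.4286, 0.2635, 0.0298]
ee_rot: [-3.14, 0.005, 0.812]
wrist_force: [-0.4, -1.5, 0.8]
width: 0.094
finger_force: 0.0
```

Emit:
send_rows([
  [0,0,0,0,0,0],
  [0,0,0,0,0,0],
  [0,0,0,0,0,0],
  [0,0,0,0,0,0],
  [0,0,0,0,0,0],
  [0,0,0,0,0,0],
  [0,0,0,0,0,0],
  [0,0,0,0,0,0],
], grip=30)

```text
time: 2.77
tool_pos: [0.4306, 0.2644, 0.0326]
ee_rot: [3.141, -0.0, 0.812]
wrist_force: [1.2, 0.1, 0.1]
width: 0.044
finger_force: 0.0
```

Emit:
send_rows([
  [0,0,0,0,0,0],
  [0,0,0,0,0,0],
])

```text
time: 2.93
tool_pos: [0.4305, 0.2644, 0.0325]
ee_rot: [3.142, 0.0, 0.812]
wrist_force: [-0.1, -0.7, 0.3]
width: 0.0317
finger_force: 0.0
```

```bash
cat > look.py <<'E'
import sys
from h import *
n,u,v,hw,hh,name=sys.argv[1],*map(int,sys.argv[2:6]),sys.argv[6]
im=optics.snapshot(n)[:,:,::-1]; cv2.imwrite(name+"_raw.png",im)
c=im[max(0,v-hh):v+hh,max(0,u-hw):u+hw]; cv2.imwrite("pics/"+name+".png",cv2.resize(c,None,fx=4,fy=4,interpolation=cv2.INTER_CUBIC))
E
python3 look.py scene 290 140 60 60 g1
```

```text
(no output)
```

View pics/g1.png

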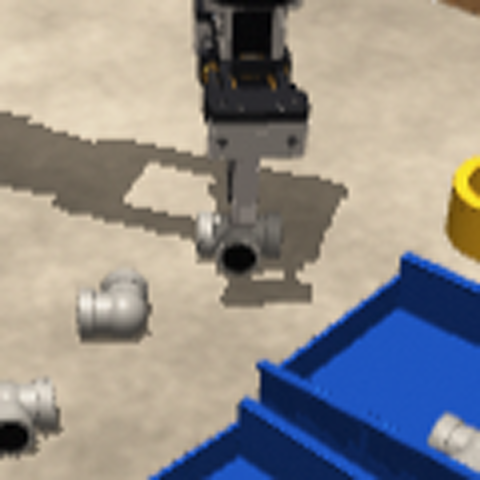

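The tee's mouth is at crop (238,256) and unobstructed, and one finger is visible, ending at the tee's top at (240,222). I'll compare that with the projected TCP.

```bash
python3 - <<'E'
from h import *
from bench import sensors
o=sensors.get_obs(); T=o["tool_pos"]; print(T,o["ee_rot"],o["width"],o["joint_positions"])
f=lambda X:((proj("scene",X)-[230,80])*4).round(0)
d=np.array([.726,-.688,0])
print("tcp",f(T),"tip",f(T-[0,0,.025]),"f+",f(T+.016*d-[0,0,.02]),"f-",f(T-.016*d-[0,0,.02]),"mouth0",f([.4476,.2464,.018]),"mouth_now",ray("scene",230+238/4,80+256/4,.018))
E
```

```text
[0.43052141 0.264394   0.0324551 ] [3.14156523e+00 1.09670389e-04 8.11784300e-01] 0.030646613710041314 [ 4.38523151e-01  8.06500015e-02  1.70951609e+00 -6.71379140e-05
  1.35151868e+00  1.19754978e+00]
tcp [237. 223.] tip [235. 249.] f+ [237. 256.] f- [234. 233.] mouth0 [237. 257.] mouth_now [0.44767242 0.24742938 0.018     ]
```

```bash
python3 look.py top 185 220 75 70 g1t
```

```text
(no output)
```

View pics/g1t.png

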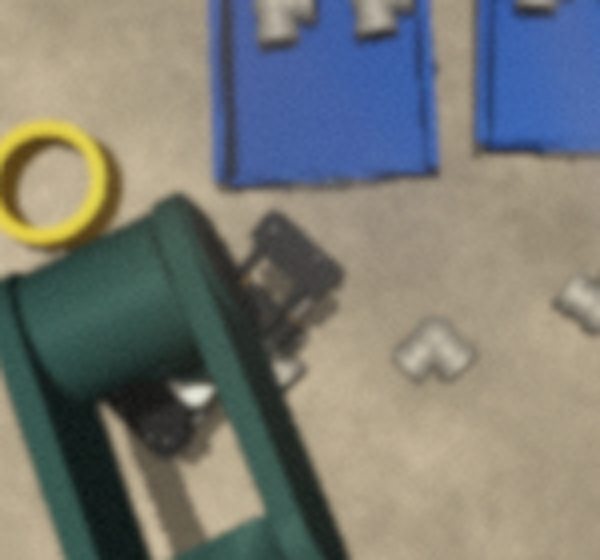

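```bash
python3 - <<'E'
import cv2
im=cv2.imread("g1_raw.png")[80:160,262:322]
cv2.imwrite("pics/g1z.png",cv2.resize(im,None,fx=7.5,fy=7.5,interpolation=cv2.INTER_NEAREST))
E
```

```text
(no output)
```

View pics/g1z.png

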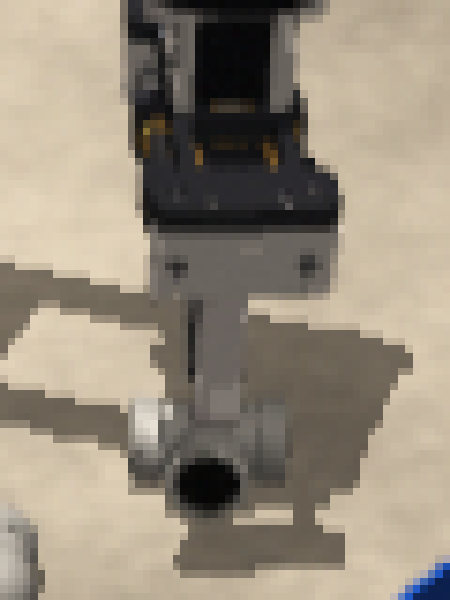

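The front finger ends at full-frame pixel (291,136), above or behind the tee, and nothing is gripped. I'll raise, open, and check where the fingertips really are.

Emit:
send_rows([
  [0,0,20,0,0,0],
  [0,0,20,0,0,0],
  [0,0,20,0,0,0],
  [0,0,0,0,0,0],
  [0,0,0,0,0,0],
  [0,0,0,0,0,0],
  [0,0,0,0,0,0],
  [0,0,0,0,0,0],
], grip=94)

```text
time: 3.7
tool_pos: [0.4295, 0.2639, 0.0907]
ee_rot: [-3.141, 0.003, 0.812]
wrist_force: [0.1, 0.2, 0.2]
width: 0.0804
finger_force: 0.0
```

Emit:
send_rows([
  [0,0,0,0,0,0],
  [0,0,0,0,0,0],
])

```text
time: 3.87
tool_pos: [0.4301, 0.2642, 0.0916]
ee_rot: [-3.141, 0.002, 0.812]
wrist_force: [1.6, 0.5, 0.1]
width: 0.0926
finger_force: 0.0
```

```bash
python3 look.py scene 290 130 60 60 g2; python3 - <<'E'
from h import *
from bench import sensors
o=sensors.get_obs(); T=o["tool_pos"]; print(T,o["ee_rot"],o["width"])
f=lambda X:((proj("scene",X)-[230,70])*4).round(0)
d=np.array([.726,-.688,0])
print("tcp",f(T),"tip front inner",f(T+.047*d-[0,0,.025]),"outer",f(T+.0595*d-[0,0,.025]),"tip back inner",f(T-.047*d-[0,0,.025]))
E
```

```text
[0.43024659 0.26427949 0.09189574] [-3.14127945e+00  1.01429898e-03  8.11799213e-01] 0.09325622069568576
tcp [240. 197.] tip front inner [244. 259.] outer [245. 269.] tip back inner [233. 193.]
```

View pics/g2.png

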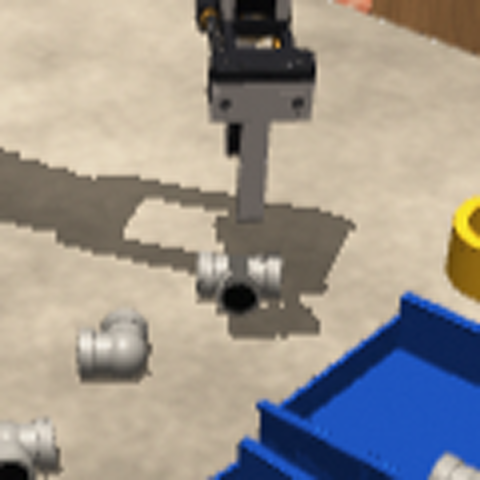

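The front fingertip is at (248,222) against a predicted (245,269), so the tool is really about 40 mm higher than reported. Lateral position agrees. I'll descend carefully and feel for the bench to confirm.

Emit:
send_rows([
  [0,0,-25,0,0,0],
  [0,0,-25,0,0,0],
  [0,0,-15,0,0,0],
  [0,0,-4,0,0,0],
  [0,0,-4,0,0,0],
  [0,0,-4,0,0,0],
  [0,0,0,0,0,0],
  [0,0,0,0,0,0],
])

```text
time: 4.58
tool_pos: [0.4313, 0.2647, 0.0164]
ee_rot: [3.141, -0.002, 0.812]
wrist_force: [-0.1, 0.5, 0.0]
width: 0.0939
finger_force: 0.0
```

Emit:
send_rows([
  [0,0,-4,0,0,0],
  [0,0,-4,0,0,0],
  [0,0,-4,0,0,0],
  [0,0,0,0,0,0],
])

```text
time: 4.92
tool_pos: [0.4299, 0.2641, 0.0025]
ee_rot: [-3.141, 0.002, 0.812]
wrist_force: [-0.3, 0.4, -0.4]
width: 0.0941
finger_force: 0.0
```

Emit:
send_rows([
  [0,0,-3,0,0,0],
  [0,0,-2,0,0,0],
  [0,0,-2,0,0,0],
  [0,0,0,0,0,0],
])

```text
time: 5.25
tool_pos: [0.4302, 0.2642, -0.0041]
ee_rot: [-3.141, 0.001, 0.812]
wrist_force: [0.5, -0.1, -0.0]
width: 0.0938
finger_force: 0.0
```

Emit:
send_rows([
  [0,0,-1,0,0,0],
  [0,0,-1,0,0,0],
  [0,0,0,0,0,0],
])

```text
time: 5.5
tool_pos: [0.4305, 0.2644, -0.0056]
ee_rot: [3.142, 0.0, 0.812]
wrist_force: [-0.2, 0.4, -0.7]
width: 0.0938
finger_force: 0.0
```

```bash
python3 - <<'E'
from h import *
from bench import sensors
im=optics.snapshot("scene"); cv2.imwrite("g3_raw.png",im[:,:,::-1])
cv2.imwrite("pics/g3.png",cv2.resize(im[80:160,250:330,::-1],None,fx=6,fy=6,interpolation=cv2.INTER_CUBIC))
o=sensors.get_obs(); print(o["tool_pos"],o["wrist_force"])
E
```

```text
[ 0.43052365  0.26441513 -0.00553052] [ 0.90358285 -0.53147709  0.2872492 ]
```

View pics/g3.png

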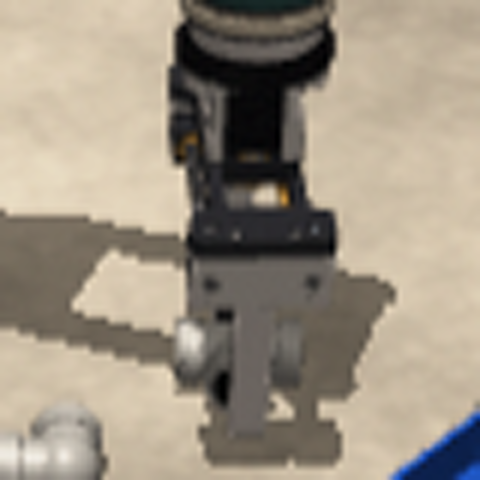

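```bash
python3 - <<'E'
from h import *
T=np.array([.4305,.2644,0]); d=np.array([.726,-.688,0])
for r in (.047,.0595):
  for z in (0,.005,.01,.015): print(r,z,((proj("scene",T+r*d+[0,0,z])-[250,80])*6).round(0))
E
```

```text
0.047 0 [240. 438.]
0.047 0.005 [241. 431.]
0.047 0.01 [241. 423.]
0.047 0.015 [242. 415.]
0.0595 0 [242. 453.]
0.0595 0.005 [243. 445.]
0.0595 0.01 [243. 437.]
0.0595 0.015 [244. 429.]
```

Tip is about 10 mm above the bench, so the reading is about 40 mm low. I'll lower in small steps until touch, to calibrate exactly.

Emit:
send_rows([
  [0,0,-2,0,0,0],
  [0,0,-2,0,0,0],
  [0,0,-2,0,0,0],
  [0,0,0,0,0,0],
])

```text
time: 5.88
tool_pos: [0.4308, 0.2645, -0.0098]
ee_rot: [3.141, -0.0, 0.812]
wrist_force: [-3.7, -1.8, 8.9]
width: 0.0938
finger_force: 4.8
```

Emit:
send_rows([
  [0,0,-1,0,0,0],
  [0,0,-1,0,0,0],
  [0,0,0,0,0,0],
])

```text
time: 6.13
tool_pos: [0.4308, 0.2646, -0.0099]
ee_rot: [3.141, -0.0, 0.812]
wrist_force: [-6.4, -4.3, 18.1]
width: 0.094
finger_force: 9.5
```

Contact is at reported z = -0.0098, so the true TCP height is the reading plus 35 mm. I'll raise to a tip height of about 3.5 mm and close.

Emit:
send_rows([
  [0,0,4,0,0,0],
  [0,0,3,0,0,0],
  [0,0,0,0,0,0],
  [0,0,0,0,0,0],
  [0,0,0,0,0,0],
  [0,0,0,0,0,0],
  [0,0,0,0,0,0],
  [0,0,0,0,0,0],
], grip=30)

```text
time: 6.8
tool_pos: [0.4304, 0.2642, -0.007]
ee_rot: [3.141, 0.001, 0.812]
wrist_force: [0.6, 0.1, -1.2]
width: 0.0488
finger_force: 29.4
```

Emit:
send_rows([
  [0,0,0,0,0,0],
  [0,0,0,0,0,0],
  [0,0,0,0,0,0],
])

```text
time: 7.05
tool_pos: [0.4302, 0.2643, -0.007]
ee_rot: [-3.141, 0.001, 0.812]
wrist_force: [0.4, 0.7, -2.7]
width: 0.0488
finger_force: 29.4
```

Emit:
send_rows([
  [0,0,15,0,0,0],
  [0,0,25,0,0,0],
  [0,0,25,0,0,0],
  [0,0,25,0,0,0],
  [25,-27,0,0,0,0.1],
  [25,-27,0,0,0,0.1],
  [25,-27,0,0,0,0.1],
  [25,-27,0,0,0,0.1],
])

```text
time: 7.72
tool_pos: [0.5309, 0.1555, 0.0833]
ee_rot: [-3.141, 0.0, 1.218]
wrist_force: [1.1, 1.1, -3.3]
width: 0.0481
finger_force: 29.4
```

Emit:
send_rows([
  [25,-27,0,0,0,0.1],
  [25,-27,0,0,0,0.1],
  [25,-27,0,0,0,0.1],
  [20,-20,0,0,0,0.02],
  [14,-12,0,0,0,0],
  [0,0,0,0,0,0],
  [0,0,0,0,0,0],
])

```text
time: 8.3
tool_pos: [0.6392, 0.0428, 0.0822]
ee_rot: [-3.139, -0.001, 1.53]
wrist_force: [0.0, -0.7, -2.6]
width: 0.0487
finger_force: 29.4
```

Emit:
send_rows([
  [0,0,-20,0,0,0],
  [0,0,-20,0,0,0],
  [0,0,-15,0,0,0],
  [0,0,-10,0,0,0],
  [0,0,-7,0,0,0],
  [0,0,-4,0,0,0],
  [0,0,0,0,0,0],
])

```text
time: 8.88
tool_pos: [0.6389, 0.0439, 0.0069]
ee_rot: [-3.14, -0.0, 1.532]
wrist_force: [-0.4, -0.2, -2.7]
width: 0.0485
finger_force: 29.4
```

Emit:
send_rows([
  [0,0,-2,0,0,0],
  [0,0,-2,0,0,0],
  [0,0,-2,0,0,0],
  [0,0,-1,0,0,0],
  [0,0,0,0,0,0],
])

```text
time: 9.3
tool_pos: [0.6395, 0.0434, 0.0005]
ee_rot: [3.142, -0.0, 1.532]
wrist_force: [0.4, -0.4, -2.8]
width: 0.0489
finger_force: 29.4
```

Emit:
send_rows([
  [0,0,-1,0,0,0],
  [0,0,-1,0,0,0],
  [0,0,-1,0,0,0],
  [0,0,0,0,0,0],
])

```text
time: 9.63
tool_pos: [0.6393, 0.0434, -0.0028]
ee_rot: [-3.141, -0.0, 1.532]
wrist_force: [1.3, 0.9, -1.9]
width: 0.0489
finger_force: 29.4
```

Emit:
send_rows([
  [0,0,-1,0,0,0],
  [0,0,-1,0,0,0],
  [0,0,0,0,0,0],
])

```text
time: 9.88
tool_pos: [0.6396, 0.0434, -0.003]
ee_rot: [3.141, 0.0, 1.532]
wrist_force: [-3.6, 0.3, 4.5]
width: 0.0487
finger_force: 29.4
```

The floor is felt at z = -0.003, as predicted, so the bias is constant. Now I'll release, lift, and go on to the left elbow.

Emit:
send_rows([
  [0,0,1,0,0,0],
  [0,0,0,0,0,0],
  [0,0,0,0,0,0],
  [0,0,0,0,0,0],
  [0,0,10,0,0,0],
  [0,0,25,0,0,0],
  [0,0,30,0,0,0],
  [0,0,20,0,0,0],
], grip=62)

```text
time: 10.55
tool_pos: [0.6406, 0.0434, 0.0847]
ee_rot: [3.138, -0.0, 1.532]
wrist_force: [0.7, 0.0, 1.1]
width: 0.0617
finger_force: 0.0
```

Emit:
send_rows([
  [-31,13,0,0,0,-0.1],
  [-31,13,0,0,0,-0.1],
  [-31,13,0,0,0,-0.1],
  [-31,13,0,0,0,-0.1],
  [-31,13,0,0,0,-0.1],
  [-31,13,0,0,0,-0.1],
  [-29,14,0,0,0,-0.075],
  [0,0,0,0,0,0],
], grip=94)

```text
time: 11.22
tool_pos: [0.4201, 0.1372, 0.0818]
ee_rot: [-3.139, 0.0, 0.858]
wrist_force: [-1.2, 1.4, -0.4]
width: 0.0942
finger_force: 0.0
```

Emit:
send_rows([
  [0,0,-25,0,0,0],
  [0,0,-25,0,0,0],
  [0,0,-20,0,0,0],
  [0,0,-10,0,0,0],
  [0,0,-5,0,0,0],
  [0,0,0,0,0,0],
  [0,0,0,0,0,0],
])

```text
time: 11.8
tool_pos: [0.4257, 0.1354, -0.0025]
ee_rot: [3.14, -0.001, 0.857]
wrist_force: [0.5, -0.3, 0.1]
width: 0.0941
finger_force: 0.0
```

Emit:
send_rows([
  [-1,-1,-3.5,0,0,0],
  [0,0,0,0,0,0],
  [0,0,0,0,0,0],
  [0,0,0,0,0,0],
  [0,0,0,0,0,0],
  [0,0,0,0,0,0],
  [0,0,0,0,0,0],
  [0,0,0,0,0,0],
], grip=30)

```text
time: 12.47
tool_pos: [0.4235, 0.1346, -0.0068]
ee_rot: [-3.141, -0.0, 0.857]
wrist_force: [-1.7, 0.0, 2.5]
width: 0.0512
finger_force: 29.6
```

Emit:
send_rows([
  [0,0,0,0,0,0],
  [0,0,0,0,0,0],
])

```text
time: 12.63
tool_pos: [0.4235, 0.1345, -0.0069]
ee_rot: [-3.141, -0.0, 0.857]
wrist_force: [-1.6, 1.3, 1.8]
width: 0.0513
finger_force: 29.6
```

Emit:
send_rows([
  [0,0,15,0,0,0],
  [0,0,25,0,0,0],
  [0,0,25,0,0,0],
  [0,0,25,0,0,0],
  [25,16,0,0,0,0.1],
  [25,16,0,0,0,0.1],
  [25,16,0,0,0,0.1],
  [25,16,0,0,0,0.1],
])

```text
time: 13.3
tool_pos: [0.5243, 0.1989, 0.0825]
ee_rot: [-3.142, 0.0, 1.262]
wrist_force: [-0.3, 0.8, -0.7]
width: 0.0513
finger_force: 29.6
```

Emit:
send_rows([
  [25,16,0,0,0,0.1],
  [25,16,0,0,0,0.1],
  [25,16,0,0,0,0.1],
  [20,13.5,0,0,0,0.057],
  [0,0,-20,0,0,0],
  [0,0,-20,0,0,0],
  [0,0,-15,0,0,0],
  [0,0,0,0,0,0],
])

```text
time: 13.97
tool_pos: [0.6151, 0.2587, 0.0217]
ee_rot: [-3.132, 0.003, 1.614]
wrist_force: [-0.8, -0.7, -2.7]
width: 0.051
finger_force: 29.6
```

Emit:
send_rows([
  [0,0,-10,0,0,0],
  [0,0,-6,0,0,0],
  [0,0,-4,0,0,0],
  [0,0,-2,0,0,0],
  [0,0,0,0,0,0],
])

```text
time: 14.38
tool_pos: [0.6185, 0.2599, 0.006]
ee_rot: [3.141, -0.0, 1.614]
wrist_force: [-0.5, 1.1, -2.8]
width: 0.051
finger_force: 29.6
```

Emit:
send_rows([
  [0,0,-2,0,0,0],
  [0,0,-1,0,0,0],
  [0,0,-1,0,0,0],
  [0,0,0,0,0,0],
])

```text
time: 14.72
tool_pos: [0.6186, 0.2599, 0.0021]
ee_rot: [3.141, -0.0, 1.614]
wrist_force: [-0.4, 0.4, -2.1]
width: 0.0512
finger_force: 29.6
```

Emit:
send_rows([
  [0,0,-2,0,0,0],
  [0,0,-2,0,0,0],
  [0,0,-1,0,0,0],
  [0,0,-1,0,0,0],
  [0,0,0,0,0,0],
])

```text
time: 15.13
tool_pos: [0.6186, 0.2599, -0.0028]
ee_rot: [3.141, -0.0, 1.614]
wrist_force: [-2.6, -0.5, 4.7]
width: 0.0513
finger_force: 29.6
```

Emit:
send_rows([
  [0,0,1,0,0,0],
  [0,0,0,0,0,0],
  [0,0,0,0,0,0],
  [0,0,0,0,0,0],
  [0,0,10,0,0,0],
  [0,0,25,0,0,0],
  [0,0,30,0,0,0],
  [0,0,20,0,0,0],
], grip=64)

```text
time: 15.8
tool_pos: [0.6194, 0.2602, 0.0852]
ee_rot: [3.139, -0.001, 1.614]
wrist_force: [-0.0, 0.6, -0.1]
width: 0.064
finger_force: 0.0
```

Emit:
send_rows([
  [-20,-33,0,0,0,-0.083],
  [-20,-33,0,0,0,-0.083],
  [-20,-33,0,0,0,-0.083],
  [-20,-33,0,0,0,-0.083],
  [-20,-33,0,0,0,-0.083],
  [-20,-33,0,0,0,-0.083],
  [-20,-33,0,0,0,-0.083],
  [-20,-33,0,0,0,-0.083],
], grip=94)

```text
time: 16.47
tool_pos: [0.4576, -0.0054, 0.0829]
ee_rot: [3.14, -0.001, 0.946]
wrist_force: [-0.9, -1.0, -0.0]
width: 0.0944
finger_force: 0.0
```

Emit:
send_rows([
  [0,0,-25,0,0,0],
  [0,0,-25,0,0,0],
  [0,0,-20,0,0,0],
  [0,0,-10,0,0,0],
  [0,0,-4,0,0,0],
  [0,0,0,0,0,0],
  [0,0,0,0,0,0],
])

```text
time: 17.05
tool_pos: [0.4596, -0.004, -0.0009]
ee_rot: [3.14, -0.001, 0.95]
wrist_force: [0.1, -0.5, -0.0]
width: 0.094
finger_force: 0.0
```

Emit:
send_rows([
  [-1,0,-5.5,0,0,0],
  [0,0,0,0,0,0],
  [0,0,0,0,0,0],
  [0,0,0,0,0,0],
  [0,0,0,0,0,0],
  [0,0,0,0,0,0],
  [0,0,0,0,0,0],
  [0,0,0,0,0,0],
], grip=30)

```text
time: 17.72
tool_pos: [0.4576, -0.0041, -0.0074]
ee_rot: [3.142, -0.0, 0.95]
wrist_force: [0.1, 0.3, 1.5]
width: 0.0503
finger_force: 29.9
```

Emit:
send_rows([
  [0,0,0,0,0,0],
  [0,0,0,0,0,0],
])

```text
time: 17.88
tool_pos: [0.4576, -0.0041, -0.0074]
ee_rot: [3.142, -0.0, 0.95]
wrist_force: [-0.9, 0.9, 1.6]
width: 0.0506
finger_force: 29.9
```

Emit:
send_rows([
  [0,0,15,0,0,0],
  [0,0,25,0,0,0],
  [0,0,25,0,0,0],
  [0,0,25,0,0,0],
  [24,26,0,0,0,0.1],
  [24,26,0,0,0,0.1],
  [24,26,0,0,0,0.1],
  [24,26,0,0,0,0.1],
])

```text
time: 18.55
tool_pos: [0.5541, 0.1009, 0.082]
ee_rot: [-3.141, 0.0, 1.354]
wrist_force: [0.2, -0.8, -1.6]
width: 0.0506
finger_force: 29.9
```

Emit:
send_rows([
  [24,26,0,0,0,0.1],
  [24,26,0,0,0,0.1],
  [20,21,0,0,0,0.064],
  [0,0,0,0,0,0],
  [0,0,-20,0,0,0],
  [0,0,-20,0,0,0],
  [0,0,-15,0,0,0],
  [0,0,0,0,0,0],
])

```text
time: 19.22
tool_pos: [0.6176, 0.1718, 0.0218]
ee_rot: [-3.131, 0.002, 1.613]
wrist_force: [-0.5, -0.6, -3.2]
width: 0.0506
finger_force: 29.9
```

Emit:
send_rows([
  [0,0,-10,0,0,0],
  [0,0,-6,0,0,0],
  [0,0,-4,0,0,0],
  [0,0,-3,0,0,0],
  [0,0,-2,0,0,0],
  [0,0,0,0,0,0],
])

```text
time: 19.72
tool_pos: [0.6216, 0.1729, 0.0025]
ee_rot: [3.141, -0.0, 1.614]
wrist_force: [-0.4, 0.1, -1.9]
width: 0.0503
finger_force: 29.9
```

Emit:
send_rows([
  [0,0,-2,0,0,0],
  [0,0,-2,0,0,0],
  [0,0,-1,0,0,0],
  [0,0,-1,0,0,0],
  [0,0,-0.5,0,0,0],
  [0,0,0,0,0,0],
])

```text
time: 20.22
tool_pos: [0.6216, 0.1729, -0.0033]
ee_rot: [3.141, -0.0, 1.614]
wrist_force: [-1.4, -0.3, 1.2]
width: 0.0505
finger_force: 29.9
```

Emit:
send_rows([
  [0,0,1,0,0,0],
  [0,0,0,0,0,0],
  [0,0,0,0,0,0],
  [0,0,0,0,0,0],
  [0,0,10,0,0,0],
  [0,0,25,0,0,0],
  [0,0,30,0,0,0],
  [0,0,20,0,0,0],
], grip=64)

```text
time: 20.88
tool_pos: [0.6225, 0.1731, 0.0853]
ee_rot: [3.138, -0.0, 1.614]
wrist_force: [0.8, -0.9, 1.0]
width: 0.0641
finger_force: 0.0
```

Emit:
send_rows([
  [-21,-34,0,0,0,0.02],
  [-21,-34,0,0,0,0],
  [-21,-34,0,0,0,0],
  [-21,-34,0,0,0,0],
  [-21,-34,0,0,0,0],
  [-21,-34,0,0,0,0],
  [-21,-34,0,0,0,0],
  [-21,-34,0,0,0,0],
], grip=94)

```text
time: 21.55
tool_pos: [0.4526, -0.1005, 0.0831]
ee_rot: [3.14, 0.001, 1.634]
wrist_force: [0.0, 0.8, 0.6]
width: 0.094
finger_force: 0.0
```

Emit:
send_rows([
  [-20,-32,0,0,0,0],
  [0,0,-25,0,0,0],
  [0,0,-25,0,0,0],
  [0,0,-15,0,0,0],
  [0,0,-8,0,0,0],
  [0,0,0,0,0,0],
  [0,0,0,0,0,0],
])

```text
time: 22.13
tool_pos: [0.434, -0.1311, 0.0097]
ee_rot: [3.141, 0.0, 1.634]
wrist_force: [0.1, 0.1, -0.1]
width: 0.0941
finger_force: 0.0
```

Emit:
send_rows([
  [0,0,-9,0,0,0],
  [0,0,-6.5,0,0,0],
  [0,0,0,0,0,0],
  [0,0,0,0,0,0],
  [0,0,0,0,0,0],
  [0,0,0,0,0,0],
  [0,0,0,0,0,0],
  [0,0,0,0,0,0],
], grip=20)

```text
time: 22.8
tool_pos: [0.4337, -0.1312, -0.0062]
ee_rot: [3.141, 0.0, 1.634]
wrist_force: [-0.2, 0.4, -0.1]
width: 0.0438
finger_force: 0.0
```

Emit:
send_rows([
  [0,0,0,0,0,0],
  [0,0,0,0,0,0],
  [0,0,0,0,0,0],
  [0,0,0,0,0,0],
  [0,0,0,0,0,0],
])

```text
time: 23.22
tool_pos: [0.4339, -0.1312, -0.0063]
ee_rot: [3.141, 0.0, 1.634]
wrist_force: [1.6, -0.2, 0.9]
width: 0.0356
finger_force: 30.0
```

Emit:
send_rows([
  [0,0,15,0,0,0],
  [0,0,25,0,0,0],
  [0,0,25,0,0,0],
  [0,0,25,0,0,0],
  [30,-9,0,0,0,0],
  [30,-9,0,0,0,0],
  [30,-9,0,0,0,0],
  [30,-9,0,0,0,0],
])

```text
time: 23.88
tool_pos: [0.5542, -0.1673, 0.0831]
ee_rot: [-3.141, -0.0, 1.634]
wrist_force: [-0.1, 0.7, -1.6]
width: 0.0355
finger_force: 30.0
```

Emit:
send_rows([
  [30,-9,0,0,0,0],
  [30,-9,0,0,0,0],
  [0,0,0,0,0,0],
  [0,0,-20,0,0,0],
  [0,0,-20,0,0,0],
  [0,0,-15,0,0,0],
  [0,0,-8,0,0,0],
  [0,0,0,0,0,0],
])

```text
time: 24.55
tool_pos: [0.6109, -0.1841, 0.0171]
ee_rot: [-3.135, -0.003, 1.634]
wrist_force: [0.1, -0.7, -0.7]
width: 0.0353
finger_force: 30.0
```

Emit:
send_rows([
  [0,0,-8,0,0,0],
  [0,0,-6,0,0,0],
  [0,0,-3,0,0,0],
  [0,0,-2,0,0,0],
  [0,0,0,0,0,0],
])

```text
time: 24.97
tool_pos: [0.6135, -0.1851, 0.0014]
ee_rot: [-3.142, -0.0, 1.634]
wrist_force: [1.1, -0.0, -0.8]
width: 0.0353
finger_force: 30.0
```

Expected floor contact is about -0.0023.

Emit:
send_rows([
  [0,0,-2,0,0,0],
  [0,0,-1,0,0,0],
  [0,0,-1,0,0,0],
  [0,0,-1,0,0,0],
  [0,0,0,0,0,0],
])

```text
time: 25.38
tool_pos: [0.6138, -0.1852, -0.0022]
ee_rot: [3.141, 0.0, 1.634]
wrist_force: [-1.6, 1.0, 5.0]
width: 0.0358
finger_force: 30.0
```

Emit:
send_rows([
  [0,0,1,0,0,0],
  [0,0,0,0,0,0],
  [0,0,0,0,0,0],
  [0,0,0,0,0,0],
  [0,0,0,0,0,0],
  [0,0,20,0,0,0],
  [0,0,35,0,0,0],
  [0,0,30,0,0,0],
], grip=56)

```text
time: 26.05
tool_pos: [0.6127, -0.1848, 0.0823]
ee_rot: [-3.139, -0.001, 1.634]
wrist_force: [0.4, -0.6, 0.4]
width: 0.0561
finger_force: 0.0
```

Emit:
send_rows([
  [-31,-13,0,0,0,0.052],
  [-31,-13,0,0,0,0.052],
  [-31,-13,0,0,0,0.052],
  [-31,-13,0,0,0,0.052],
  [-31,-13,0,0,0,0.052],
  [-31,-13,0,0,0,0.052],
  [-31.5,-14.5,0,0,0,0.054],
  [0,0,0,0,0,0],
], grip=94)

```text
time: 26.72
tool_pos: [0.3915, -0.2794, 0.0823]
ee_rot: [-3.139, -0.0, 1.997]
wrist_force: [0.4, -0.9, 0.1]
width: 0.0941
finger_force: 0.0
```

Emit:
send_rows([
  [0,0,-25,0,0,0],
  [0,0,-25,0,0,0],
  [0,0,-15,0,0,0],
  [0,0,-8,0,0,0],
  [0,0,-5,0,0,0],
  [0,0,0,0,0,0],
  [0,0,0,0,0,0],
])

```text
time: 27.3
tool_pos: [0.3968, -0.2779, 0.0052]
ee_rot: [3.141, 0.001, 2.0]
wrist_force: [1.8, -1.0, 0.3]
width: 0.0939
finger_force: 0.0
```

Emit:
send_rows([
  [0,0,-7,0,0,0],
  [0,0,-4.5,0,0,0],
  [0,0,0,0,0,0],
  [0,0,0,0,0,0],
  [0,0,0,0,0,0],
  [0,0,0,0,0,0],
  [0,0,0,0,0,0],
  [0,0,0,0,0,0],
], grip=30)

```text
time: 27.97
tool_pos: [0.3965, -0.2777, -0.0067]
ee_rot: [3.141, 0.001, 2.0]
wrist_force: [1.5, -0.3, -1.3]
width: 0.048
finger_force: 30.0
```

Emit:
send_rows([
  [0,0,0,0,0,0],
  [0,0,0,0,0,0],
])

```text
time: 28.13
tool_pos: [0.3964, -0.2777, -0.0067]
ee_rot: [3.141, 0.001, 2.0]
wrist_force: [1.8, 0.3, 1.2]
width: 0.0479
finger_force: 30.0
```

Emit:
send_rows([
  [0,0,15,0,0,0],
  [0,0,25,0,0,0],
  [0,0,25,0,0,0],
  [0,0,25,0,0,0],
  [25,25,0,0,0,-0.06],
  [25,25,0,0,0,-0.06],
  [25,25,0,0,0,-0.06],
  [25,25,0,0,0,-0.06],
])

```text
time: 28.8
tool_pos: [0.4962, -0.1766, 0.0825]
ee_rot: [-3.14, -0.0, 1.756]
wrist_force: [1.1, -0.0, -2.5]
width: 0.0476
finger_force: 30.0
```

Emit:
send_rows([
  [25,25,0,0,0,-0.06],
  [25,25,0,0,0,-0.06],
  [25,25,0,0,0,-0.06],
  [25,25,0,0,0,-0.048],
  [25,25,0,0,0,0],
  [15,16,0,0,0,0],
  [0,0,0,0,0,0],
  [0,0,0,0,0,0],
])

```text
time: 29.47
tool_pos: [0.6356, -0.0357, 0.0814]
ee_rot: [-3.139, 0.001, 1.534]
wrist_force: [0.5, -0.1, -2.5]
width: 0.0478
finger_force: 30.0
```

Emit:
send_rows([
  [0,0,-20,0,0,0],
  [0,0,-20,0,0,0],
  [0,0,-15,0,0,0],
  [0,0,-10,0,0,0],
  [0,0,-7,0,0,0],
  [0,0,-5,0,0,0],
  [0,0,-3,0,0,0],
  [0,0,0,0,0,0],
])

```text
time: 30.13
tool_pos: [0.6359, -0.0369, 0.003]
ee_rot: [-3.142, 0.0, 1.531]
wrist_force: [-0.4, -0.1, -1.7]
width: 0.048
finger_force: 30.0
```

Emit:
send_rows([
  [0,0,-2,0,0,0],
  [0,0,-2,0,0,0],
  [0,0,-1,0,0,0],
  [0,0,-1,0,0,0],
  [0,0,-1,0,0,0],
  [0,0,0,0,0,0],
])

```text
time: 30.63
tool_pos: [0.6363, -0.0366, -0.0027]
ee_rot: [3.141, 0.0, 1.532]
wrist_force: [-3.1, -0.1, 4.2]
width: 0.0483
finger_force: 30.0
```

Floor contact. I'll release, lift, and back off clear of the bins so I can inspect.

Emit:
send_rows([
  [0,0,1,0,0,0],
  [0,0,0,0,0,0],
  [0,0,0,0,0,0],
  [0,0,0,0,0,0],
  [0,0,10,0,0,0],
  [0,0,25,0,0,0],
  [0,0,30,0,0,0],
  [0,0,30,0,0,0],
], grip=62)

```text
time: 31.3
tool_pos: [0.6355, -0.0365, 0.0928]
ee_rot: [-3.14, -0.0, 1.532]
wrist_force: [0.1, -0.1, 1.4]
width: 0.0623
finger_force: 0.0
```

Emit:
send_rows([
  [-35,0,10,0,0,0],
  [-35,0,10,0,0,0],
  [-35,0,10,0,0,0],
  [-35,0,10,0,0,0],
  [-35,0,0,0,0,0],
  [-35,0,0,0,0,0],
  [-35,0,0,0,0,0],
  [-35,0,0,0,0,0],
])

```text
time: 31.97
tool_pos: [0.3545, -0.0365, 0.1327]
ee_rot: [3.14, 0.0, 1.532]
wrist_force: [-0.5, -0.3, -0.1]
width: 0.0618
finger_force: 0.0
```

```bash
python3 - <<'E'
from h import *
a=optics.snapshot("top")[120:205,100:420,::-1]; b=optics.snapshot("scene")[130:340,140:400,::-1]
a=cv2.resize(a,None,fx=2.3,fy=2.3,interpolation=cv2.INTER_CUBIC); b=cv2.resize(b,None,fx=1.9,fy=1.9,interpolation=cv2.INTER_CUBIC)
o=np.zeros((600,800,3),np.uint8); o[:a.shape[0],:a.shape[1]]=a; o[a.shape[0]:a.shape[0]+b.shape[0],:b.shape[1]]=b[:600-a.shape[0]]
cv2.imwrite("pics/final.png",o)
E
```

```text
(no output)
```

View pics/final.png

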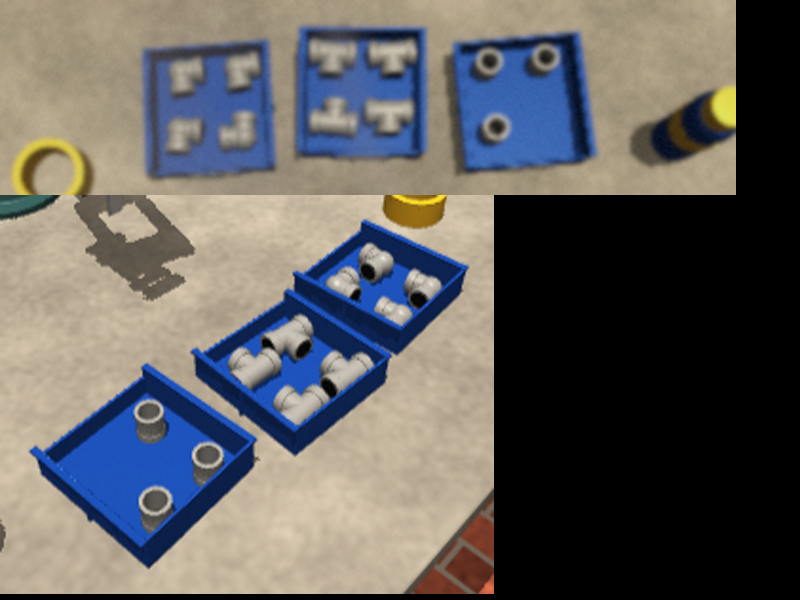

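The final view shows all five fittings flat on the floors of their own bins: elbows at (183,133) and (238,130), tees at (333,118) and (390,115), and the coupling upright at (496,128). The tape and spray can have not moved, so I'm handing in.

```bash
python3 -c "
from bench import ticket
print(ticket.close_job())"
```

```text
the job is handed in; nothing more can be done
None
```

All five fittings are in their matching bins, each lowered until it touched the bin floor and seen lying there in the final pictures, the tape roll and spray can were not moved, and the job was handed in at about 32 s.

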